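Shift the shaker's drive selector to the blue slot

TASK

The bench shaker's gated selector lever stands parked in the middle slot. With the fingertips, push it out of park, along the cross slot and fully home into the slot marked by the blue disc, without engaging any of the other coloured slots and without pulling up its spring-loaded black knob. Only push: pick nothing up, leave the bottles, jars, beaker and meter where they are, and finish with the hand clear of everything.

Things in the scene. Friction and masses are not known exactly. Their poses are not given: they have to be found in the camera images.
- shaker: Beige bench shaker, fixed. Origin on the bench right under the centre of the selector gate; x points to its far side (away from the robot), y to its left, z up. Console block x -100..100, y -170..170 mm, top 98 mm above the bench; behind it (x 100..270 mm) a sample deck with its floor at 66 mm
- gate (a point): centre of the aluminium gate plate's top (130 x 130 mm, 12 mm thick, top 110 mm above the bench); axes as the shaker's. Slots 15 mm wide with solid walls: cross slot along y at x = 0, y -33.5..33.5 mm; outer lanes along x at y = +26 and -26 mm, x -30..30 mm (four coloured slots: far and near half of each); uncoloured park slot at y = 0 from the cross slot near-wards to x = -30 mm
- pivot (a point): the lever's ball pivot inside the shaker, 86 mm below the gate plate's top centre. The lever is a steel stem of 10 mm diameter that rises from here through the gate, guided and stopped by the slot walls; it stays where it is left (no spring back, no detents), and about 2 N at the knob move it
- knob (a point): centre of the lever's black ball knob (36 mm diameter), 145 mm along the stem from the pivot: 59 mm above the gate plate when upright, some 13 mm lower in an outer slot. Fully home in a coloured slot it stands about 38 to 40 mm along x and 37 to 47 mm along y from the gate centre
- stem_at_gate (a point): point on the lever's stem axis, 86 mm from the pivot, where it passes the gate plate's top. Fully home in a slot it is about 24 to 26 mm horizontally from that slot's disc; in the cross slot 44 mm or more
- lever_fa (a joint): fore-aft tilt of the lever about the shaker's y axis, rad: 0 in the cross slot, positive tilts far (+x of the shaker), negative towards the robot (near). The slot ends stop it at about +0.29 or -0.29; park is negative
- lever_lr (a joint): sideways tilt of the lever, rad: 0 in the middle lane, positive tilts to the shaker's +y, about +0.26 to +0.33 or -0.26 to -0.33 in the outer lanes
- knob_lift (a joint): how far the knob has been pulled up along the stem, m: 0 when seated, at most 0.015; a spring holds it down with 25 N or more. It must stay seated
- tag_blue: blue disc, 26 mm diameter, 2 mm thick, fixed on top of the gate plate; origin at the centre of its underside. It marks the target slot. The four discs lie just beyond the ends of the four coloured slots, at x = +48 or -48 and y = +28 or -28 mm from the gate centre; which colour lies where changes
- tag_red: red disc like the blue one, marks another slot
- tag_yellow: yellow disc like the blue one, marks another slot
- tag_green: green disc like the blue one, marks another slot
- amber_vial: loose amber vial, 24 mm diameter, 55 mm tall, standing on the console to the left of the gate; bystander, origin at its underside
- dropper: loose yellow dropper bottle, 26 mm diameter, 60 mm tall, on the console to the right of the gate; bystander, origin at its underside
- jar_a: loose clear jar, 48 mm diameter, 60 mm tall, on the sample deck; bystander, origin at its underside
- jar_b: loose green jar, 44 mm diameter, 55 mm tall, on the sample deck; bystander, origin at its underside
- meter: loose blue handheld meter, 150 x 70 x 30 mm, lying on the bench on the right; bystander, origin at its underside
- beaker: loose glass beaker, 70 mm diameter, 85 mm tall, on the bench on the left; bystander, origin at its underside

How it is judged:
On the way, in this order (a step that is already met when the one before it is completed fails the run):
1. the lever is out of park and has come along the cross slot to the blue disc's lane, not yet home (y of stem_at_gate in the frame of tag_blue between -0.009 and 0.009 m and horizontal distance between stem_at_gate and tag_blue below 0.055 m), for 0.05 s.
2. the lever is home in the blue disc's slot (horizontal distance between stem_at_gate and tag_blue below 0.03 m), for 0.2 s.
At the end, for the whole second after the job is handed in: the lever stands at rest in the slot marked by the blue disc, within about 5 mm of the slot's end (stem at most 30 mm from the disc's centre), knob seated (lifted less than 3 mm), hand clear (horizontal distance between stem_at_gate and tag_blue below 0.03 m and velocity of joint lever_fa between -0.02 and 0.02 rad/s and value of joint knob_lift below 0.003 m); the robot touches nothing.
It fails at once if the lever goes most of the way into another coloured slot (stem within 30 mm of its disc) (horizontal distance between stem_at_gate and tag_red below 0.03 m or horizontal distance between stem_at_gate and tag_yellow below 0.03 m or horizontal distance between stem_at_gate and tag_green below 0.03 m).
It fails at once if the spring-loaded knob is pulled up by more than 6 mm (value of joint knob_lift above 0.006 m).
It fails at once if a bottle, jar, meter or beaker is moved by more than 15 mm or lifted (distance of any of amber_vial, dropper, jar_a, jar_b, meter, beaker from where it was at the start of the episode above 0.015 m).
It also fails if it takes over 48 s, if anything falls off the work surface, if the arm or the gripper's body presses on something with over 40 N, if the wrist force passes 120 N, or if a joint passes its speed limit or range.

ROBOT

A 6-joint arm with a two-finger parallel gripper is mounted at the origin on the work surface. World frame = base frame: x ahead of the robot, y to its left, z up, the work surface at z = 0. Lengths are in m, angles in rad, forces in N, time in s.
With the tool pointing down it reaches from about 0.35 to 0.975 m from the base axis. Payload 4.9 kg.
Tool frame: the origin (TCP) lies on the centre line of the jaws, within the pads' length; the fingertips stand 14 mm ahead of it and the grasp point (between the pads) lies 5 mm behind it; y points along the fingers, z is the direction in which the jaws open and shut, and the axes are right-handed (so a half turn about y gives the same grasp; the last joint's range is limited). The gripper opens to 85 mm and grips with 20 to 120 N. Pads are 22 mm wide; open, the fingers measure 114 mm over their backs; the gripper's body (76 mm by 85 mm) begins 54 mm behind the grasp point. The pads swing forward as they close: fully open they stand 13 mm farther back than shut.
Start: joints at [0.983, 0.053, 1.613, -0, 1.476, -0.119], TCP at [0.282, 0.558, 0.245] pointing down, gripper open.
Joint ranges: [-3.01, 3.01], [-1.01, 2.22], [0.06, 2.58], [-1.02, 4.17], [0.09, 2.62], [-3.14, 3.14]. Speed limits (rad/s): [2.57, 2.57, 3.14, 3.14, 3.14, 3.14].

INTERFACE

Orientations are given as a rotation vector (axis times angle).
In Python, from station import ctrl gives the robot as it stands.
- The arm moves only by the tool servo_tool, never from a script. Its arguments are lists of equal length, an entry for each row: "delta_pos": the shift along the tool's x, y, z in m, a list of three; "dr": the turn, a rotation vector about the tool's x, y, z in degrees, a list of three; "grip": the opening, from 0 (shut) to 1 (fully open). In form: {"delta_pos": [[x, y, z], ...], "dr": [[rx, ry, rz], ...], "grip": [grip, ...]}. A call has 1 to 5 rows; each row shifts and turns the pose as measured when the row begins, along the tool's axes as they then stand; what a row does not reach is not made up. A row lasts 1/8 s, in which the tool goes at most 62.5 mm and 10.7 degrees, less where a joint would pass 70% of its speed; a pose out of reach is approached as far as the arm can. A call is refused whole if a number of a shift passes 0.0625 or a number of a turn 10.7, either way. A call with a gripper value outside its range is refused whole. The fingers move at their own pace and stop on an object; "grip_force" is the grip in N (left out, the last holds). Time passes only in rows, so rows that do not move let the fingers close. It gives the time, the measured TCP pose, the force and the opening at its end, in the units of the state.
- ctrl.get_obs(): the state, without advancing time (a new reading comes with each control period).
- ctrl.get_image(name): name is "scene" or "top" or "wrist"; returns the picture (420x560x3 uint8, red, green, blue); there is no depth.
- ctrl.camera_params(name): a dict with "fovy" (degrees; the focal length in pixels is half the picture's height over the tangent of half this angle, whatever the lens; pixels are square), "cx", "cy" (the principal point, pixels), "k1" (the pictures are not rectified: a ray, as slopes to the right and down, at radius r is drawn at 1 + k1 r^2 times it, then the intrinsics apply), "eye" and "rotation" of the camera in the world. Camera axes: x right, y down, z forward; pixel columns grow to the right and rows downward; lengths in m; the calibration is good to about 2 mm. A picture is of the moment at which its call begins: read the wrist's pose just before it. camera_params takes no time and is no camera call; for the wrist camera it gives the pose at the moment of the call.
- ctrl.finish_job(): hands the job in, once; it reports no verdict.
Trained networks look in the newest picture that a camera, given by its name, has taken for a name from the list of things; names that differ only in an ending like _2 or _b are one class to them, and where a whole thing is asked for, a point or a joint stands for the part that bears it (a point fixed in the world has none). Each returns a list of dicts, best first, with "score" (0 to 1); they miss things now and then, are a little off and sometimes report something else, mostly with a low value. They report only what shows in the picture. A call takes as long as a camera call.
- ctrl.masks_of(camera, label): "pixels" (420x560 bool, what is visible of it) and "extent" ([left, top, right, bottom] in pixels, round what is visible of it).
The state is a dict: "t": time; "q": joint angles; "dq": joint speeds; "effort": joint torques, N m; "tool_pos": TCP position; "tool_rot": TCP orientation; "contact_force": force on the tool from outside, world axes, zero at the start; "wrist_torque": the same for the moment, N m; "opening": finger opening in m.
Only numpy, scipy, OpenCV 4.12 (cv2) and the standard library are available. Lean on these libraries where they do the work, as an engineer would, in place of code of your own. Each camera call takes 0.05 s, during which the arm holds its last target.

## Working session

There is one attempt and no reset: what is moved stays moved. The work goes in short steps, Python scripts to look and compute and a tool call to move; the robot and the scene stay as the last step left them, time stands still between calls to the robot, and variables do not carry over. Pictures are saved under pics/ and viewed, and the job is handed in when it is done.

Besides the shell and the picture viewer there is one more tool, called after ">>>" by a JSON object that holds its "op" and its "data", one argument or row to a line. servo_tool: Moves the arm, as the interface text tells. Its arguments: {"type":"object","properties":{"delta_pos":{"type":"array","items":{"type":"array","items":{"type":"number"}}},"dr":{"type":"array","items":{"type":"array","items":{"type":"number"}}},"grip":{"type":"array","items":{"type":"number"}},"grip_force":{"type":"number"}},"required":["delta_pos","dr","grip"]}

```bash
mkdir -p pics; ls
python3 - <<'E'
from station import ctrl
import cv2
print(ctrl.get_obs())
for n in ["scene","top","wrist"]:
    p=ctrl.camera_params(n);im=ctrl.get_image(n);print(n,p)
    cv2.imwrite(f"pics/{n}0.png",im[:,:,::-1])
print(ctrl.get_obs()["t"])
E
```

```text
pics
{'t': 0.0, 'q': array([ 9.82974121e-01,  5.33733126e-02,  1.61427345e+00,  2.82292644e-05,
        1.47601636e+00, -1.19002457e-01]), 'dq': array([ 8.71198003e-04,  5.69107373e-04, -2.11124390e-05, -8.08636040e-05,
       -2.71347848e-04,  9.02558564e-04]), 'effort': array([ 2.56943449e-04, -3.93679726e+01, -3.70179105e+01, -2.88268507e-05,
        6.82799437e-03, -1.61444422e-05]), 'tool_pos': array([0.28206128, 0.55707296, 0.24406507]), 'tool_rot': array([-1.54129842,  0.36828675, -0.36711061]), 'contact_force': array([0.1476815 , 1.89776399, 0.50663019]), 'wrist_torque': array([-0.007591  ,  0.01565198, -0.01316625]), 'opening': 0.08554335878979202}
scene {'fovy': 56.779453157221965, 'cx': 275.8241877503089, 'cy': 208.49189472737177, 'k1': -0.0003902030668195771, 'eye': array([ 0.96806862, -0.37342327,  0.96636638]), 'rotation': array([-2.43923608, -0.95355137,  0.25693572])}
top {'fovy': 57.54406132650938, 'cx': 278.9973287900621, 'cy': 208.02387409325792, 'k1': 0.03455684489288067, 'eye': array([0.43769041, 0.0166403 , 1.12927042]), 'rotation': array([-2.13999824,  2.1321843 , -0.23506974])}
wrist {'fovy': 58.73083127463665, 'cx': 278.64993908695254, 'cy': 210.0281414553338, 'k1': -0.02359056604182088, 'eye': array([0.21424505, 0.59171504, 0.37335896]), 'rotation': array([2.45016737, 1.50467917, 0.22399576])}
0.15
```

View pics/scene0.png

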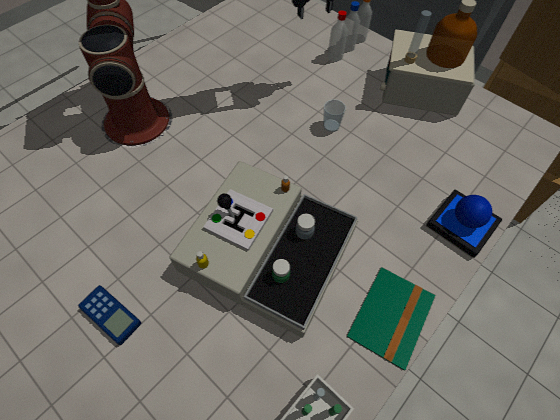

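View pics/top0.png

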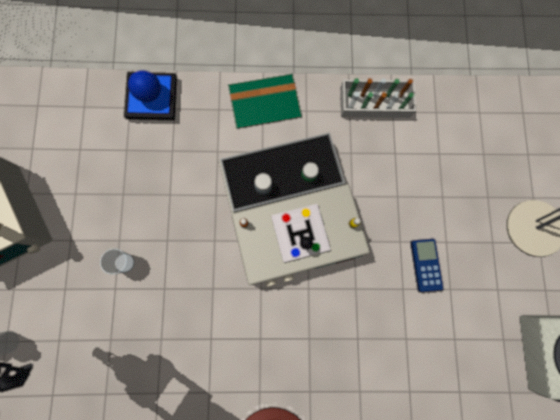

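View pics/wrist0.png

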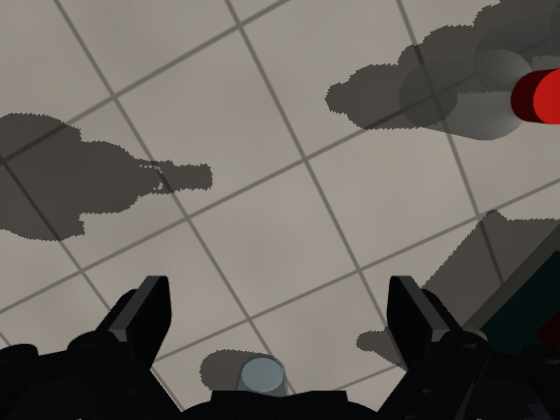

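```bash
cat > h.py <<'E'
import numpy as np, cv2
from scipy.spatial.transform import Rotation as R
def ray(p,uv):
    f=210/np.tan(np.radians(p['fovy']/2))
    K=np.array([[f,0,p['cx']],[0,f,p['cy']],[0,0,1]])
    s=cv2.undistortPoints(np.array([[uv]],float),K,np.array([p['k1'],0,0,0,0]))[0,0]
    return p['eye'],R.from_rotvec(p['rotation']).apply([s[0],s[1],1])
def onz(p,uv,z):
    e,d=ray(p,uv);return e+d*(z-e[2])/d[2]
def tri(rs):
    A=0;b=0
    for e,d in rs:
        d=d/np.linalg.norm(d);M=np.eye(3)-np.outer(d,d);A=A+M;b=b+M@e
    x=np.linalg.solve(A,b)
    return x,[np.linalg.norm(np.cross(x-e,d/np.linalg.norm(d))) for e,d in rs]
def cen(m):
    y,x=np.nonzero(m);return [x.mean(),y.mean()]
E
python3 - <<'E'
from station import ctrl
from h import *
np.set_printoptions(precision=4,suppress=True)
ctrl.get_image("scene");ctrl.get_image("top")
for l in ["tag_blue","tag_red","tag_yellow","tag_green","knob","amber_vial","dropper","jar_a","beaker","meter"]:
    rs=[]
    for c in ["scene","top"]:
        p=ctrl.camera_params(c)
        ms=ctrl.masks_of(c,l)[:2]
        for m in ms: print(l,c,round(m['score'],2),m['extent'],np.round(cen(m['pixels']),1),m['pixels'].sum(), onz(p,cen(m['pixels']),.112))
        if ms: rs.append(ray(p,cen(ms[0]['pixels'])))
    if len(rs)==2: print('  tri',*tri(rs))
print(ctrl.get_obs()['t'])
E
```

```text
tag_blue scene 0.71 [173.5, 165.0, 358.4, 334.7] [265.2 246.9] 17706 [ 0.6767 -0.0852  0.112 ]
tag_red top 0.49 [278.7, 216.8, 288.8, 226.2] [285.2 218.1] 54 [ 0.6046 -0.0313  0.112 ]
tag_yellow top 0.61 [301.2, 213.4, 311.5, 215.8] [305.6 213.2] 38 [ 0.6182 -0.0868  0.112 ]
tag_yellow top 0.42 [299.9, 166.1, 319.9, 182.3] [309.7 172.3] 233 [ 0.7333 -0.0995  0.112 ]
tag_green top 0.53 [407.7, 240.4, 439.3, 292.0] [426.2 265.2] 1420 [ 0.4803 -0.4051  0.112 ]
knob scene 0.51 [216.1, 191.7, 231.2, 210.3] [224.  200.5] 193 [ 0.5066 -0.0612  0.112 ]
knob top 0.67 [299.8, 238.2, 309.6, 248.5] [306.5 243. ] 149 [ 0.5376 -0.088   0.112 ]
knob top 0.45 [303.4, 163.6, 315.9, 183.9] [310.1 172.4] 238 [ 0.7328 -0.1006  0.112 ]
  tri [ 0.5335 -0.0814  0.1637] [np.float64(0.0016205418548122272), np.float64(0.0016205418548122406)]
amber_vial scene 0.73 [74.8, 286.3, 139.1, 344.7] [109.5 314.7] 1835 [ 0.5385 -0.4373  0.112 ]
amber_vial scene 0.55 [276.9, 174.2, 286.4, 193.0] [284.8 183.7] 126 [0.5871 0.0861 0.112 ]
amber_vial top 0.61 [241.9, 219.6, 249.4, 228.8] [243.  223.2] 61 [0.59   0.0817 0.11
[... 782 characters left out ...]
3049341361688093), np.float64(0.00033049341361668545)]
beaker scene 0.65 [323.0, 98.1, 344.0, 134.6] [332.6 114.6] 574 [0.5233 0.3733 0.112 ]
beaker top 0.69 [101.7, 247.1, 135.6, 276.9] [116.9 261.8] 738 [0.4877 0.405  0.112 ]
  tri [0.4906 0.4288 0.0488] [np.float64(0.0003463006390231245), np.float64(0.0003463006390233132)]
meter scene 0.92 [77.4, 285.7, 138.4, 344.0] [109.2 314.6] 1887 [ 0.5378 -0.4376  0.112 ]
meter top 0.75 [412.3, 238.1, 441.1, 295.7] [426.3 265.3] 1404 [ 0.4802 -0.4053  0.112 ]
meter top 0.17 [303.9, 164.5, 318.3, 181.0] [310. 172.] 211 [ 0.7341 -0.1003  0.112 ]
  tri [ 0.4852 -0.4465  0.0094] [np.float64(0.0014377066939019983), np.float64(0.0014377066939019148)]
1.25
```

Run:
```python
from station import ctrl
from h import *
np.set_printoptions(precision=4,suppress=True)
rois={"top":(265,320,200,265),"scene":(200,275,180,250)}
H={}
for c in ["top","scene"]:
    im=ctrl.get_image(c);p=ctrl.camera_params(c);a,b,y0,y1=rois[c]
    crop=im[y0:y1,a:b]
    cv2.imwrite(f"pics/{c}_crop.png",cv2.resize(crop[:,:,::-1],None,fx=8,fy=8,interpolation=cv2.INTER_CUBIC)[:600])
    hsv=cv2.cvtColor(crop,cv2.COLOR_RGB2HSV);h,s,v=[hsv[:,:,i].astype(int) for i in range(3)]
    for n,(l,u) in dict(red=(-8,8),yellow=(22,36),green=(50,75),blue=(110,130)).items():
        hh=np.where(h>170,h-180,h);m=(hh>=l)&(hh<=u)&(s>130)&(v>25)
        k,lab,st,ce=cv2.connectedComponentsWithStats(m.astype(np.uint8))
        if k<2: print(c,n,'none');continue
        i=1+np.argmax(st[1:,4]);P=onz(p,ce[i]+[a,y0],.112);print(c,n,ce[i]+[a,y0],st[i,4],P);H[c,n]=P
pos=dict(blue=(-48,28),green=(-48,-28),red=(48,28),yellow=(48,-28))
for c in ["top","scene"]:
    ks=[n for n in pos if (c,n) in H]
    A=np.array([pos[n] for n in ks])/1e3;B=np.array([H[c,n][:2] for n in ks])
    ca,cb=A.mean(0),B.mean(0);a=A-ca;b=B-cb
    th=np.arctan2((a[:,0]*b[:,1]-a[:,1]*b[:,0]).sum(),(a*b).sum())
    Rm=np.array([[np.cos(th),-np.sin(th)],[np.sin(th),np.cos(th)]])
    print(c,ks,'yaw',np.degrees(th),'gate',cb-Rm@ca,'res mm',(a@Rm.T-b)*1e3)
```

```text
top red [285.64 217.5 ] 50 [ 0.6061 -0.0326  0.112 ]
top yellow [305.4528 212.434 ] 53 [ 0.6204 -0.0864  0.112 ]
top green [314.7561 246.6585] 41 [ 0.5279 -0.1101  0.112 ]
top blue [295.    252.087] 46 [ 0.5133 -0.0572  0.112 ]
scene red [260.     216.1194] 67 [ 0.6078 -0.0314  0.112 ]
scene yellow [249.1644 233.5753] 73 [ 0.6227 -0.0857  0.112 ]
scene green [216.0909 217.8636] 66 [ 0.5298 -0.1107  0.112 ]
scene blue [231.2222 201.3333] 9 [ 0.5222 -0.0502  0.112 ]
top ['blue', 'green', 'red', 'yellow'] yaw 14.738211906111712 gate [ 0.5669 -0.0716] res mm [[ 0.0699  0.5302]
 [-0.2654 -0.8057]
 [ 0.086   0.338 ]
 [ 0.1095 -0.0624]]
scene ['blue', 'green', 'red', 'yellow'] yaw 13.049508709830095 gate [ 0.5706 -0.0695] res mm [[-4.6739 -2.8635]
 [ 0.3685  3.0589]
 [ 3.2797  0.0531]
 [ 1.0256 -0.2485]]
```

```bash
cat >> h.py <<'E'
G=np.array([0.568,-0.0710]);YAW=np.radians(14.6)
def sh(x,y): c,s=np.cos(YAW),np.sin(YAW); return G+[c*x-s*y,s*x+c*y]
def tosh(P): 
    c,s=np.cos(YAW),np.sin(YAW); d=np.array(P[:2])-G; return np.array([c*d[0]+s*d[1],-s*d[0]+c*d[1],P[2]])
def delta(o,xyz):
    t=np.r_[sh(xyz[0],xyz[1]),xyz[2]]
    return R.from_rotvec(o['tool_rot']).inv().apply(t-o['tool_pos'])
E
python3 - <<'E'
from station import ctrl
from h import *
np.set_printoptions(precision=4,suppress=True)
o=ctrl.get_obs();M=R.from_rotvec(o['tool_rot'])
print(M.as_matrix(), tosh(o['tool_pos']))
S=R.from_rotvec([0,0,YAW]).as_matrix()
for sg in(1,-1):
  for ax in (0,1):
    y=np.array([0,0,-1.]);x=S[:,ax]*sg;T=np.c_[x,y,np.cross(x,y)]
    print(sg,ax,np.degrees((M.inv()*R.from_matrix(T)).as_rotvec()))
print(delta(o,(-.1,0,.25)))
E
```

```text
[[ 0.8921  0.      0.4518]
 [-0.4518 -0.      0.8921]
 [ 0.     -1.     -0.    ]] [-0.118   0.6803  0.2453]
1 0 [  0.0007 -41.4618   0.0012]
1 1 [   0.0016 -131.4618    0.0005]
-1 0 [ -0.0016 138.5382   0.0008]
-1 1 [-0.0004 48.5382  0.0013]
[ 0.4639 -0.0047 -0.4979]
```

>>> {"op": "servo_tool", "data": {
  "delta_pos": [
    [0.04, 0, -0.045],
    [0.03, 0, -0.05],
    [0.02, 0, -0.055],
    [0.01, 0, -0.06],
    [0, 0, -0.06]
  ],
  "dr": [
    [0, -10.4, 0],
    [0, -10.4, 0],
    [0, -10.4, 0],
    [0, -10.2, 0],
    [0, 0, 0]
  ],
  "grip": [0, 0, 0, 0, 0]
}}

```text
t: 1.98
tool_pos: [0.3567, 0.2724, 0.2452]
tool_rot: [-1.562, -0.203, 0.2]
contact_force: [0.9, -0.9, -0.0]
opening: 0.0004
```

```bash
cat > st.py <<'E'
from station import ctrl
from h import *
np.set_printoptions(precision=4,suppress=True)
o=ctrl.get_obs();M=R.from_rotvec(o['tool_rot'])
S=R.from_rotvec([0,0,YAW]).as_matrix();T=np.c_[S[:,0],[0,0,-1],S[:,1]]
print('t',o['t'],'shaker tcp',tosh(o['tool_pos']),'rot err',np.degrees((M.inv()*R.from_matrix(T)).as_rotvec()),'F',S.T@o['contact_force'],'open',o['opening'],'q',o['q'])
E
python3 st.py
```

```text
t 1.975 shaker tcp [-0.1179  0.3856  0.2452] rot err [0.0349 0.0805 0.096 ] F [ 0.6525 -1.0594 -0.0101] open 0.0004121894895237874 q [ 0.4868 -0.3924  2.0052 -0.001   1.5273 -1.3402]
```

>>> {"op": "servo_tool", "data": {
  "delta_pos": [
    [0, 0, -0.06],
    [0, 0, -0.06],
    [0, 0, -0.06],
    [0, 0, -0.06],
    [0, 0, -0.06]
  ],
  "dr": [
    [0, 0, 0],
    [0, 0, 0],
    [0, 0, 0],
    [0, 0, 0],
    [0, 0, 0]
  ],
  "grip": [0, 0, 0, 0, 0]
}}

```text
t: 2.6
tool_pos: [0.4339, -0.027, 0.2476]
tool_rot: [-1.562, -0.21, 0.195]
contact_force: [1.4, 0.5, 1.3]
opening: 0.0001
```

```bash
python3 st.py
```

```text
t 2.6 shaker tcp [-0.1187  0.0764  0.2476] rot err [0.1309 0.1817 0.5529] F [1.4517 0.119  1.2623] open 6.755465875172748e-05 q [-0.2352 -0.4401  2.0355  0.0025  1.5366 -2.064 ]
```

>>> {"op": "servo_tool", "data": {
  "delta_pos": [
    [0.01, 0, -0.058],
    [0.004, 0.0, -0.015],
    [0, 0, 0]
  ],
  "dr": [
    [0, 0, 0],
    [0, 0, 0],
    [0, 0, 0]
  ],
  "grip": [0, 0, 0]
}}

```text
t: 2.98
tool_pos: [0.4667, -0.0994, 0.2485]
tool_rot: [-1.563, -0.206, 0.189]
contact_force: [0.3, 0.7, -0.3]
opening: -0.0002
```

```bash
python3 st.py
python3 - <<'E'
from station import ctrl
import cv2,numpy as np
p=ctrl.camera_params("wrist");print(p['eye'],p['rotation'])
np.save('wp.npy',p,allow_pickle=True)
im=ctrl.get_image("wrist");cv2.imwrite("pics/w1.png",im[:,:,::-1])
im=ctrl.get_image("scene");cv2.imwrite("pics/s1.png",cv2.resize(im[130:310,130:370,::-1],None,fx=3,fy=3,interpolation=cv2.INTER_CUBIC))
E
```

```text
t 2.975 shaker tcp [-0.1052 -0.0019  0.2485] rot err [ 0.1317 -0.2042  0.6125] F [ 0.4568  0.5561 -0.3478] open -0.00017360267411774675 q [-0.3684 -0.323   1.9477  0.0044  1.5069 -2.1907]
[ 0.39155481 -0.11776959  0.37681369] [1.7943169  2.31216545 0.3579633 ]
```

View pics/w1.png

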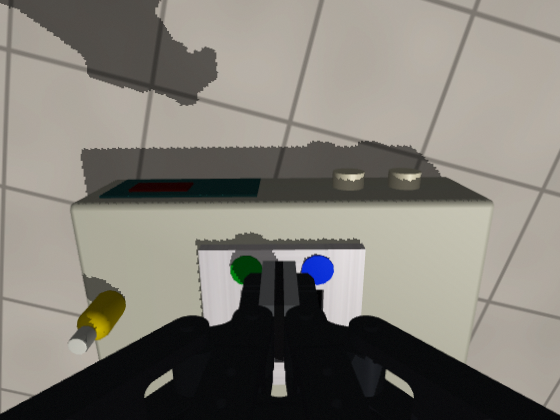

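View pics/s1.png

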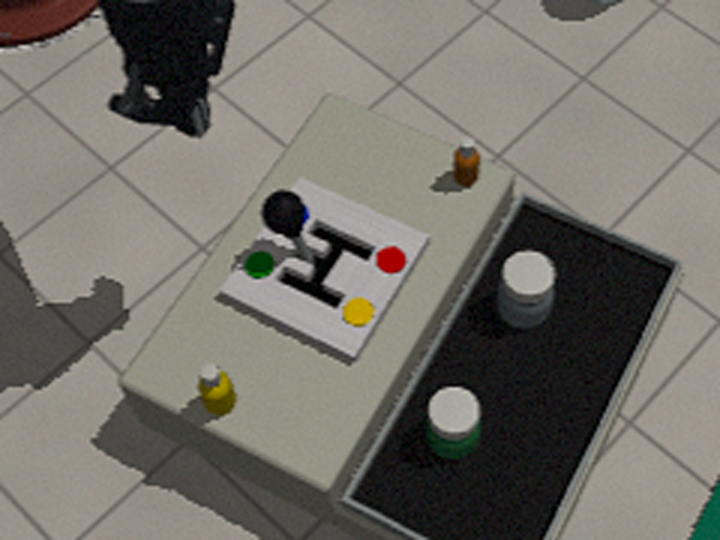

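Run:
```python
from h import *
p=np.load('wp.npy',allow_pickle=True).item()
for uv in [(317.5,269),(246,269.5)]: print(tosh(onz(p,uv,.112)))
```

```text
[-0.04888005  0.02803651  0.112     ]
[-0.04858983 -0.02814394  0.112     ]
```

>>> {"op": "servo_tool", "data": {
  "delta_pos": [
    [0, 0.045, 0.002],
    [0, 0.046, 0],
    [0.02, 0, 0],
    [0.015, 0, 0]
  ],
  "dr": [
    [0, 0, 0.5],
    [0, 0, 0],
    [0, 0, 0],
    [0, 0, 0]
  ],
  "grip": [0, 0, 0, 0]
}}

```text
t: 3.58
tool_pos: [0.5, -0.0804, 0.1564]
tool_rot: [-1.564, -0.21, 0.202]
contact_force: [-0.2, 0.5, 0.2]
opening: 0.0
```

```bash
cat >> st.py <<'E'
import sys
if len(sys.argv)>1:
    im=ctrl.get_image("scene");cv2.imwrite(f"pics/{sys.argv[1]}.png",cv2.resize(im[150:270,170:330,::-1],None,fx=4,fy=4,interpolation=cv2.INTER_CUBIC))
E
python3 st.py s2
```

```text
t 3.575 shaker tcp [-0.0682  0.0081  0.1564] rot err [0.1845 0.4483 0.2677] F [-0.0776  0.5599  0.1904] open 2.987241994458001e-05 q [-0.3063 -0.1668  1.9752 -0.0002  1.3275 -2.1397]
```

View pics/s2.png

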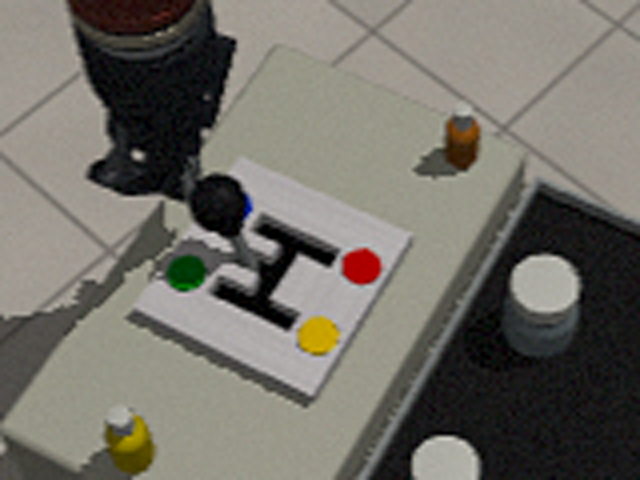

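>>> {"op": "servo_tool", "data": {
  "delta_pos": [
    [-0.012, 0, -0.008],
    [0, 0, 0]
  ],
  "dr": [
    [0, 0.4, 0],
    [0, 0, 0]
  ],
  "grip": [0, 0]
}}

```text
t: 3.88
tool_pos: [0.491, -0.0906, 0.1572]
tool_rot: [-1.564, -0.208, 0.198]
contact_force: [0.7, -0.0, 0.9]
opening: 0.0002
```

```bash
python3 st.py
```

```text
t 3.875 shaker tcp [-0.0794  0.0005  0.1572] rot err [0.2031 0.1894 0.3282] F [ 0.6251 -0.2117  0.9454] open 0.00015922244802624974 q [-0.3317 -0.1869  1.9913  0.0002  1.3305 -2.1606]
```

>>> {"op": "servo_tool", "data": {
  "delta_pos": [
    [0.015, 0, 0],
    [0.01, 0, 0],
    [0.01, 0, 0],
    [0.008, 0, 0]
  ],
  "dr": [
    [0, 0, 0],
    [0, 0, 0],
    [0, 0, 0],
    [0, 0, 0]
  ],
  "grip": [0, 0, 0, 0]
}}

```text
t: 4.38
tool_pos: [0.5348, -0.08, 0.159]
tool_rot: [-1.565, -0.207, 0.196]
contact_force: [-3.6, -1.1, 1.4]
opening: 0.0002
```

```bash
python3 st.py s3
```

```text
t 4.375 shaker tcp [-0.0344 -0.0003  0.159 ] rot err [0.2784 0.0925 0.338 ] F [-3.7377 -0.1581  1.3701] open 0.0001922593955607281 q [-0.2856 -0.0841  1.8957 -0.0012  1.3224 -2.1125]
```

View pics/s3.png

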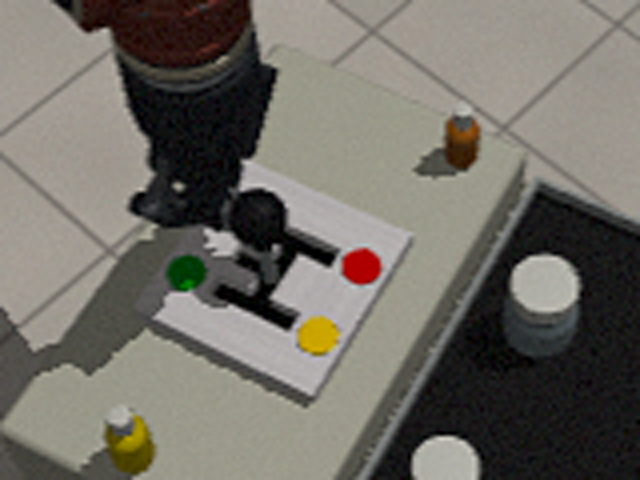

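>>> {"op": "servo_tool", "data": {
  "delta_pos": [
    [0.004, 0.002, 0],
    [0.004, 0, 0]
  ],
  "dr": [
    [0, 0, 0],
    [0, 0, 0]
  ],
  "grip": [0, 0]
}}

```text
t: 4.68
tool_pos: [0.5436, -0.0776, 0.1566]
tool_rot: [-1.565, -0.207, 0.196]
contact_force: [-1.3, -0.6, 1.1]
opening: -0.0001
```

```bash
python3 st.py s4
```

```text
t 4.675 shaker tcp [-0.0252 -0.0002  0.1566] rot err [0.2663 0.1118 0.3561] F [-1.3572 -0.2348  1.0761] open -8.597861169856621e-05 q [-0.2769 -0.0612  1.8782 -0.0009  1.3169 -2.1042]
```

View pics/s4.png

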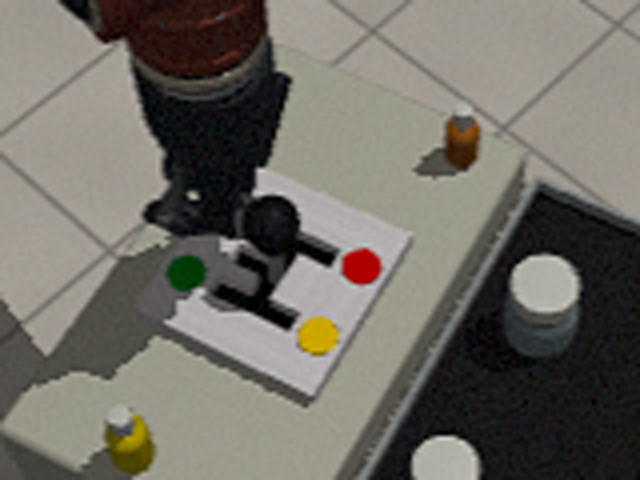

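Run:
```python
from station import ctrl
from h import *
p=ctrl.camera_params("scene")
print(tosh(onz(p,(170+271/4-.4,150+224/4-.4),.169)),tosh(onz(p,(170+218/4-.4,150+203/4-.4),.163)))
```

```text
[ 3.59833203e-03 -8.97914341e-05  1.69000000e-01] [-0.03501654  0.00050217  0.163     ]
```

>>> {"op": "servo_tool", "data": {
  "delta_pos": [
    [-0.025, 0, 0],
    [0, 0, -0.03],
    [0, 0, -0.03],
    [0.025, 0, 0],
    [0.025, 0, 0]
  ],
  "dr": [
    [0, 0, 0],
    [0, 0, 0],
    [0, 0, 0],
    [0, 0, 0],
    [0, 0, 0]
  ],
  "grip": [0, 0, 0, 0, 0]
}}

```text
t: 5.35
tool_pos: [0.5844, -0.1303, 0.1564]
tool_rot: [-1.564, -0.21, 0.191]
contact_force: [-0.1, -0.5, 0.2]
opening: 0.0002
```

```bash
python3 st.py s5
```

```text
t 5.35 shaker tcp [ 0.0009 -0.0616  0.1564] rot err [0.2538 0.0355 0.6487] F [-0.2465 -0.4989  0.1509] open 0.0001630224733673313 q [-0.3449  0.0538  1.7639  0.0028  1.312  -2.1718]
```

View pics/s5.png

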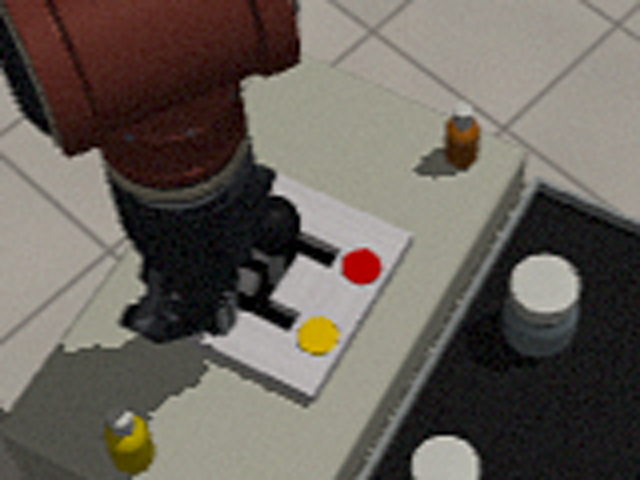

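>>> {"op": "servo_tool", "data": {
  "delta_pos": [
    [0, 0, 0.025],
    [0, 0, 0.012],
    [0, 0, 0.012],
    [0, 0, 0.01]
  ],
  "dr": [
    [0, 0, 0.5],
    [0, 0, 0],
    [0, 0, 0],
    [0, 0, 0]
  ],
  "grip": [0, 0, 0, 0]
}}

```text
t: 5.9
tool_pos: [0.5722, -0.0725, 0.1569]
tool_rot: [-1.569, -0.208, 0.194]
contact_force: [0.4, -2.1, -0.5]
opening: -0.0006
```

```bash
python3 st.py s6
```

```text
t 5.9 shaker tcp [ 0.0037 -0.0026  0.1569] rot err [0.4793 0.0377 0.4411] F [-0.1165 -2.1773 -0.4811] open -0.0005760463136511176 q [-0.2535  0.0031  1.8149 -0.0037  1.3128 -2.0788]
```

View pics/s6.png

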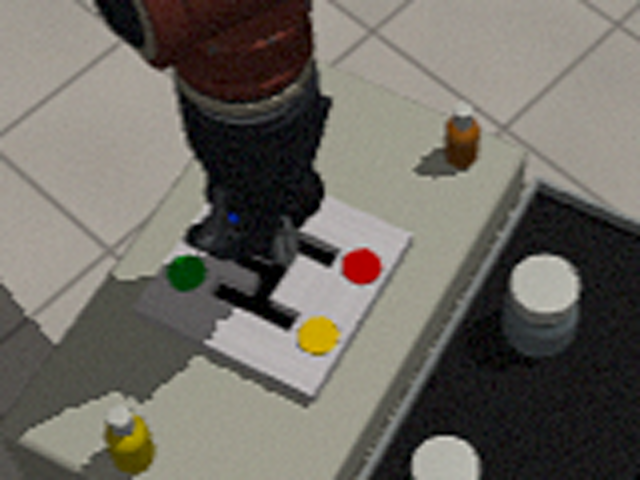

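>>> {"op": "servo_tool", "data": {
  "delta_pos": [
    [-0.001, 0, 0.008],
    [0, 0, 0.005]
  ],
  "dr": [
    [0, 0, 0],
    [0, 0, 0]
  ],
  "grip": [0, 0]
}}

```text
t: 6.2
tool_pos: [0.5672, -0.0587, 0.1562]
tool_rot: [-1.568, -0.208, 0.194]
contact_force: [1.7, -2.8, -1.7]
opening: 0.0001
```

```bash
python3 st.py s7
python3 - <<'E'
from station import ctrl
import cv2
im=ctrl.get_image("top");cv2.imwrite("pics/t7.png",cv2.resize(im[190:290,220:370,::-1],None,fx=5,fy=5,interpolation=cv2.INTER_CUBIC))
E
```

```text
t 6.2 shaker tcp [0.0023 0.0121 0.1562] rot err [0.4271 0.0509 0.4304] F [ 0.9409 -3.1431 -1.6776] open 0.00012786555935182444 q [-0.2322 -0.0115  1.8306 -0.0032  1.3123 -2.0579]
```

View pics/s7.png

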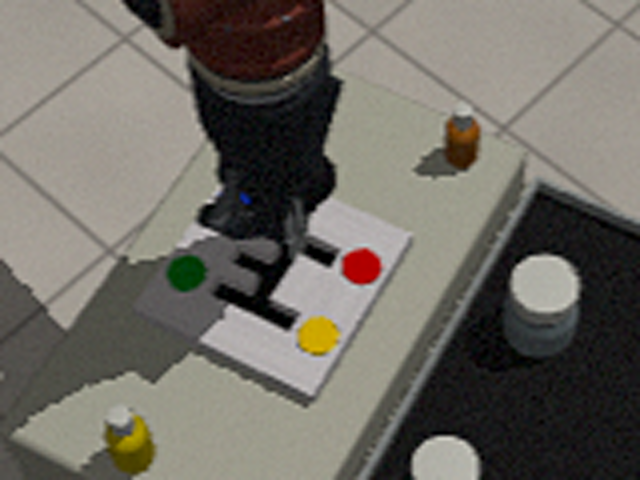

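View pics/t7.png

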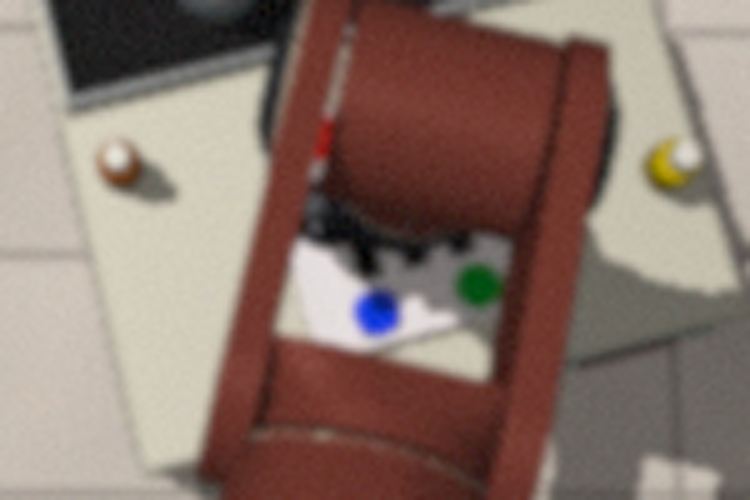

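>>> {"op": "servo_tool", "data": {
  "delta_pos": [
    [0, 0, -0.03],
    [0.03, 0, 0],
    [0.03, 0, 0],
    [0, 0, 0.03],
    [0, 0, 0.03]
  ],
  "dr": [
    [0, 0, 0.4],
    [0, 0, 0],
    [0, 0, 0],
    [0, 0, 0],
    [0, 0, 0]
  ],
  "grip": [0, 0, 0, 0, 0]
}}

```text
t: 6.92
tool_pos: [0.6191, -0.0142, 0.1555]
tool_rot: [-1.564, -0.196, 0.199]
contact_force: [-0.0, -0.4, -0.1]
opening: 0.0003
```

```bash
python3 st.py s8
python3 - <<'E'
from station import ctrl
import cv2
im=ctrl.get_image("wrist");cv2.imwrite("pics/w8.png",im[:,:,::-1])
E
```

```text
t 6.925 shaker tcp [0.0638 0.0421 0.1555] rot err [ 0.1269 -0.1668 -0.1221] F [-0.1301 -0.3622 -0.1225] open 0.00027138796252531634 q [-0.1418  0.1098  1.7061 -0.003   1.3268 -1.9638]
```

View pics/s8.png

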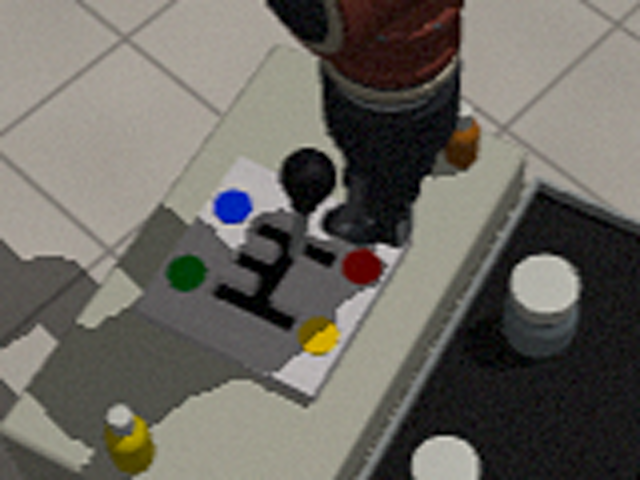

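View pics/w8.png

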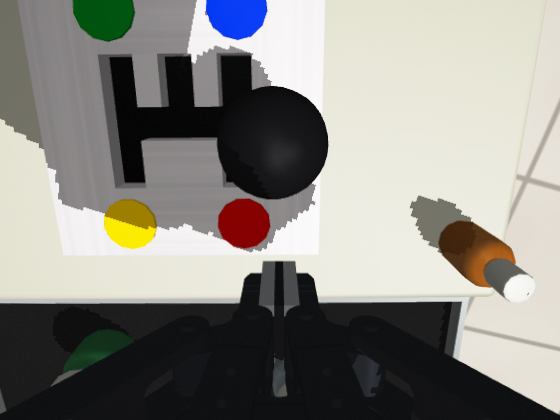

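>>> {"op": "servo_tool", "data": {
  "delta_pos": [
    [-0.025, 0, 0.002],
    [-0.015, 0, 0],
    [-0.012, 0, 0],
    [-0.012, 0, 0]
  ],
  "dr": [
    [0, 0, 0],
    [0, 0, 0],
    [0, 0, 0],
    [0, 0, 0]
  ],
  "grip": [0, 0, 0, 0]
}}

```text
t: 7.52
tool_pos: [0.5561, -0.0276, 0.1568]
tool_rot: [-1.562, -0.202, 0.198]
contact_force: [2.9, 0.3, -1.9]
opening: 0.0002
```

```bash
python3 st.py s9
```

```text
t 7.525 shaker tcp [-0.0006  0.045   0.1568] rot err [0.0589 0.0225 0.1428] F [ 2.9332 -0.4042 -1.9007] open 0.0001634901557748092 q [-0.1833 -0.0397  1.8573  0.0001  1.3213 -2.0094]
```

View pics/s9.png

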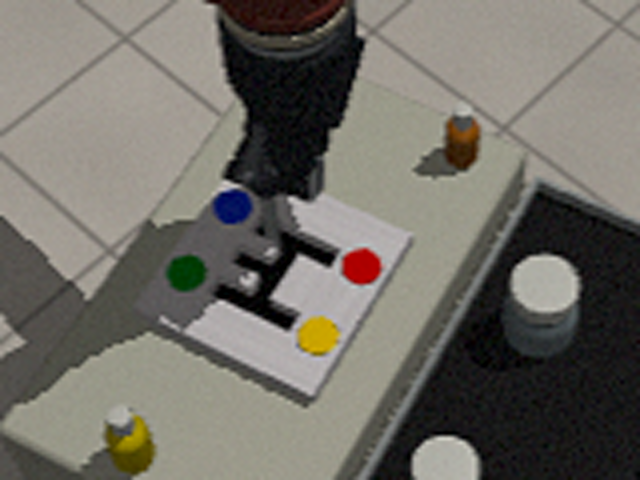

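Another ~11 mm to the slot end, watching the force.

>>> {"op": "servo_tool", "data": {
  "delta_pos": [
    [-0.005, 0.001, 0],
    [-0.004, 0, 0],
    [-0.003, 0, 0]
  ],
  "dr": [
    [0, 0, 0],
    [0, 0, 0],
    [0, 0, 0]
  ],
  "grip": [0, 0, 0]
}}

```text
t: 7.95
tool_pos: [0.5456, -0.0309, 0.1557]
tool_rot: [-1.562, -0.208, 0.191]
contact_force: [14.7, 3.1, -6.3]
opening: 0.0002
```

```bash
python3 st.py
```

```text
t 7.95 shaker tcp [-0.0116  0.0444  0.1557] rot err [ 0.1085 -0.0405  0.5894] F [14.9623 -0.6949 -6.2919] open 0.00021612158922189653 q [-0.1942 -0.0687  1.887   0.0029  1.3131 -2.0198]
```

>>> {"op": "servo_tool", "data": {
  "delta_pos": [
    [0.015, 0, 0],
    [0.03, 0, 0],
    [0.02, -0.03, 0],
    [0, -0.05, 0],
    [0, -0.03, 0]
  ],
  "dr": [
    [0, 0, 0],
    [0, 0, 0],
    [0, 0, 0],
    [0, 0, 0],
    [0, 0, 0]
  ],
  "grip": [0, 0, 0, 0, 0]
}}

```text
t: 8.57
tool_pos: [0.6081, -0.0145, 0.2632]
tool_rot: [-1.562, -0.195, 0.204]
contact_force: [0.5, 0.0, -0.2]
opening: 0.0002
```

```bash
python3 st.py s10
python3 - <<'E'
from station import ctrl
from h import *
p=ctrl.camera_params("wrist")
im=ctrl.get_image("wrist");cv2.imwrite("pics/w10.png",im[:,:,::-1])
np.save('wp.npy',p,allow_pickle=True)
E
```

```text
t 8.575 shaker tcp [0.053  0.0445 0.2632] rot err [ 0.0011 -0.0304 -0.3121] F [ 0.4617 -0.0704 -0.1783] open 0.00023136423266271956 q [-0.1453  0.0067  1.63   -0.0021  1.5099 -1.9702]
```

View pics/s10.png

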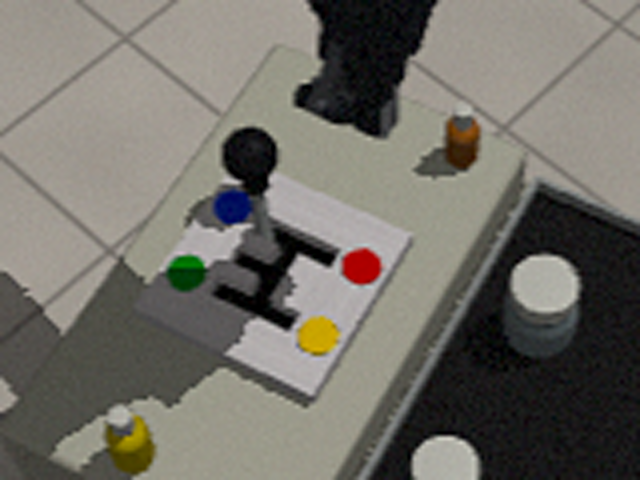

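View pics/w10.png

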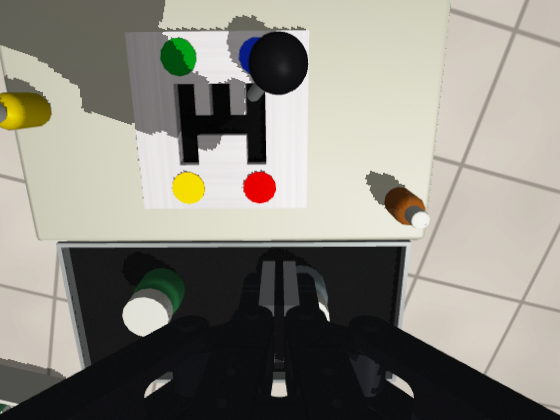

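Run:
```python
from station import ctrl
from h import *
w=np.load('wp.npy',allow_pickle=True).item();s=ctrl.camera_params("scene")
a=(279,63);b=(170+250/4-.4,150+154/4-.4)
x,r=tri([ray(w,a),ray(s,b)]);print(tosh(x),r,tosh(onz(w,a,.156)),tosh(onz(s,b,.156)))
```

```text
[-0.03979869  0.04424595  0.15626398] [np.float64(0.00027522455813038817), np.float64(0.00027522455813039023)] [-0.04005014  0.04409467  0.156     ] [-0.03967528  0.04452925  0.156     ]
```

Run:
```python
from station import ctrl
print(ctrl.finish_job())
```

```text
the job is handed in; nothing more can be done
None
```

The lever is home in the blue slot (near left), and I handed the job in at about 8.7 s. With the fingers shut, I pushed the knob out of park, left along the cross slot, then nearward to the slot's end stop, where the force rose to about 15 N.

- **Lever position:** two views put the knob at (-39.8, +44.2) mm from the gate centre and 156 mm above the bench. That is inside the stated "fully home" range.
- **Knob seated:** its distance from the pivot works out at 145.0 mm, the seated length.
- **Hand and bystanders:** the hand was raised clear with about 0.5 N on the force reading, which is noise. The vial, dropper and jars looked unmoved in the pictures. I did not re-measure the meter or beaker, but the arm passed above the beaker and never came near the meter.
- **Checks that disagreed:**
  - The networks misidentified or missed most of the discs, so I found those by colour instead. The wrist view agreed with the result to about 1 mm.
  - The first estimates of the parked knob were about 6 mm off the value expected from the geometry. This had no effect on the pushes.

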